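# Set the splash shield and hold the fruit basket over the tub to drip

### The job

The washed fruit has to drip off: first move the steel splash shield from the drying rack into the slot of the wooden block beside the white tub, pushed fully down, and let go of it. Then lift the wire fruit basket by its handle, carry it over whatever stands in the way without bumping the shield or the tub, and hold it level about 3 cm above the tub's rim, centred over the tub with its long side along the tub's long side. Finish while still holding the basket there in the air; leave the tub and everything else where they stand.

Things in the scene. Friction and masses are not known exactly. Their poses are not given: they have to be found in the camera images.
- shield_grip (a point): Splash shield: a flat upright steel sheet 130 mm long (its x), 4 mm thick (its y) and 90 mm high, with a black grip bar 90 mm long (x), 14 mm thick (y) and 18 mm high along its top edge; 106 mm high overall, about 0.2 kg. It starts standing upright and loose in a drying rack. This point is the centre of the grip bar, 97 mm above the sheet's bottom edge; z is up.
- shield_foot (a point): The middle of the shield's bottom edge, same axes as shield_grip.
- rack: Fixed drying rack: a grey base 165 x 110 x 12 mm with two pairs of 50 mm high wire hoops along its x. The shield stands on the base (bottom edge 12 mm above the counter) between one pair, 20 mm to the -y side of the rack's middle, with 2 mm play each side; a small wooden board, top at 72 mm, is fixed in the other pair at y = +37 mm. Origin: centre of its underside.
- slot_mouth (a point): Fixed wooden block 170 x 60 x 44 mm standing beside a long side of the tub, with one slot open at the top: 139 mm long (along x), 7 mm wide (y) and 32 mm deep, its mouth bevelled by 3 mm. This point is the centre of the slot's mouth on the block's top face, 44 mm above the counter; x runs along the slot. A seated shield has its bottom edge 32 mm below this point.
- basket_grip (a point): Wire draining basket of limes and lemons (all one rigid piece), 150 mm long (x), 105 mm wide (y), walls 50 mm high, 0.3 to 0.6 kg, with an arched handle lengthwise over its middle. This point is the centre of the handle's wooden grip, which is 70 mm long (x), 14 mm thick (y) and 18 mm high, 105 mm above the basket's flat underside; z is up.
- basket_foot (a point): The centre of the basket's flat underside, same axes as basket_grip.
- tub_rim (a point): White rectangular open tub, loose, empty, 220 mm long (x), 165 mm wide (y), 90 mm high, walls 4 mm (a lip makes it 232 x 177 mm at the rim). This point is the centre of its open mouth, level with the rim, 90 mm above the counter; x is along its length, z up.
- jar: Bystander, to be left alone: small round amber glass jar with steel lid, 46 mm diameter, 75 mm high. Origin: centre of its underside.
- mug: Bystander, to be left alone: white mug, 76 mm diameter, 85 mm high. Origin: centre of its underside.
- can: Bystander, to be left alone: round food can with a plain paper label, 60 mm diameter, 80 mm high. Origin: centre of its underside.

How it is judged:
By the outcome, as a careful person would: the job done as asked, in the order asked, and still so for the second after the job is handed in, while the arm keeps its last pose, push and grip.
It also fails if it takes over 66 s, if anything falls off the work surface, if the arm or the gripper's body presses on something with over 40 N, if the wrist force passes 120 N, or if a joint passes its speed limit or range.

### The arm

A 6-joint arm with a two-finger parallel gripper is mounted at the origin on the work surface. World frame = base frame: x ahead of the robot, y to its left, z up, the work surface at z = 0. Lengths are in mm, angles in rad, forces in N, time in s.
With the tool pointing down it reaches from about 300 to 775 mm from the base axis. Payload 14.6 kg.
Tool frame: the origin (TCP) lies at the very end of the fingers, on their centre line; the grasp point (between the pads) lies 19 mm behind it; z points along the fingers, y is the direction in which the jaws open and shut (so a half turn about z gives the same grasp; the last joint's range is limited). The gripper opens to 94 mm and grips with 3 to 60 N. Pads are 16 mm wide; open, the fingers measure 119 mm over their backs; the gripper's body (75 mm by 177 mm) begins 78 mm behind the grasp point.
Start: joints at [-1.347, 0.3, 1.521, -0, 1.321, -0.067], TCP at [157.688, -526.9, 205.446] pointing down, gripper open.
Joint ranges: [-3.03, 3.03], [-0.79, 2.21], [0.23, 2.52], [-1.04, 4.18], [0, 3.07], [-2.55, 2.55]. Speed limits (rad/s): [2.22, 2.22, 2.57, 3.14, 3.14, 3.14].

### API

Orientations are given as [roll, pitch, yaw] about the fixed x, y, z axes, in that order (R = Rz(yaw) Ry(pitch) Rx(roll)).
In Python, from cell import manip gives the robot as it stands.
- The arm moves only by the shell command python3 -m inch 'ROWS' [FORCE]. ROWS is a JSON object of lists of equal length, an entry for each row: "grip": the opening, from -1 (shut) to 1 (fully open), so that 0 is half open; "travel": the shift along the world's x, y, z in cm, a list of three; "turn": the turn, a rotation vector about the world's x, y, z in degrees, a list of three. A call has 1 to 10 rows; each row is the pose to reach, as a shift and turn from the pose measured when the call began; what a row does not reach only later rows make up. A row lasts 1/8 s, in which the tool goes at most 62.5 mm and 10.7 degrees, less where a joint would pass 70% of its speed; a pose out of reach is approached as far as the arm can. A call with a gripper value outside its range is refused whole. The fingers move at their own pace and stop on an object; FORCE is the grip in N (left out, the last holds). Time passes only in rows, so rows that repeat a pose let the fingers close. It gives the time, the measured TCP pose, the force and the opening at its end, in the units of the state.
- manip.read_state(): the state, without advancing time (a new reading comes with each control period).
- manip.camera(name): name is "scene" or "top"; returns (picture, depth): 420x560x3 uint8, red, green, blue; 420x560 float32, mm along the optical axis (not along the pixel's ray), 0 where there is no reading.
- manip.calibration(name): a dict with "fx", "fy", "cx", "cy" (pixels), "world_from_camera" (4x4, takes a point from camera to world coordinates). Camera axes: x right, y up, looking along -z (the intrinsics and any distortion apply to the point x, -y, -z); pixel columns grow to the right and rows downward; lengths in mm; the calibration is good to about 2 mm. A picture is of the moment at which its call begins. calibration takes no time and is no camera call.
- manip.sign_off(): hands the job in, once; it reports no verdict.
Trained networks look in the newest picture that a camera, given by its name, has taken for a name from the list of things; names that differ only in an ending like _2 or _b are one class to them, and where a whole thing is asked for, a point or a joint stands for the part that bears it (a point fixed in the world has none). Each returns a list of dicts, best first, with "p" (0 to 1); they miss things now and then, are a little off and sometimes report something else, mostly with a low value. They report only what shows in the picture. A call takes as long as a camera call.
- manip.look_for(camera, label): "bbox" ([left, top, right, bottom] in pixels, round what is visible of it).
The state is a dict: "clock": time; "joints": joint angles; "qd": joint speeds; "effort": joint torques, N m; "eef_pos": TCP position; "eef_rot": TCP orientation; "wrist_force": force on the tool from outside, world axes, zero at the start; "moment": the same for the moment, N m; "finger_gap": finger opening in mm.
Only numpy, scipy, OpenCV 4.12 (cv2) and the standard library are available. Lean on these libraries where they do the work, as an engineer would, in place of code of your own. Each camera call takes 0.05 s, during which the arm holds its last target.

## Working session

There is one attempt and no reset: what is moved stays moved. The work goes in short steps, Python scripts to look and compute and a shell command to move; the robot and the scene stay as the last step left them, time stands still between calls to the robot, and variables do not carry over. Pictures are saved under pics/ and viewed, and the job is handed in when it is done.

```bash
mkdir -p pics
cat > h.py <<'E'
import numpy as np,cv2
from cell import manip
def shot(cam,fn):
    p,d=manip.camera(cam); cv2.imwrite('pics/'+fn,p[:,:,::-1]); np.save('pics/'+fn[:-4]+'_d.npy',d); np.save('pics/'+fn[:-4]+'_p.npy',p); return p,d
def pts(cam,d):
    c=manip.calibration(cam); v,u=np.mgrid[0:420,0:560]
    X=np.stack([(u-c['cx'])/c['fx']*d,-(v-c['cy'])/c['fy']*d,-d,np.ones_like(d)],-1)
    W=X@np.array(c['world_from_camera']).T
    W=W[...,:3]; W[d<=0]=np.nan; return W
E
python3 - <<'E'
from h import *
for c in ('top','scene'):
    p,d=shot(c,c+'0.png'); k=manip.calibration(c); print({a:(np.round(b,3).tolist()) for a,b in k.items()})
    for n in ['shield_grip','rack','slot_mouth','basket_grip','tub_rim','jar','mug','can']:
        r=manip.look_for(c,n); print(c,n,[(np.round(x['bbox']).tolist(),round(x['p'],2)) for x in r[:2]])
print(manip.read_state())
E
```

```text
{'fx': 527.303, 'fy': 527.303, 'cx': 282.449, 'cy': 205.168, 'world_from_camera': [[-0.009, 0.995, -0.096, 465.713], [-1.0, -0.009, 0.002, -38.155], [0.001, 0.096, 0.995, 1262.512], [0.0, 0.0, 0.0, 1.0]]}
top shield_grip [([428.0, 208.0, 445.0, 268.0], 0.86)]
top rack [([395.0, 199.0, 442.0, 271.0], 0.94)]
top slot_mouth [([209.0, 211.0, 250.0, 283.0], 0.63)]
top basket_grip [([271.0, 200.0, 326.0, 269.0], 0.94)]
top tub_rim [([108.0, 191.0, 205.0, 308.0], 0.95), ([347.0, 214.0, 372.0, 235.0], 0.66)]
top jar [([345.0, 214.0, 370.0, 233.0], 0.84)]
top mug [([280.0, 126.0, 316.0, 176.0], 0.93)]
top can []
{'fx': 480.286, 'fy': 480.286, 'cx': 281.655, 'cy': 208.143, 'world_from_camera': [[-0.714, -0.379, 0.589, 1340.954], [0.7, -0.408, 0.586, 738.256], [0.018, 0.83, 0.557, 821.153], [0.0, 0.0, 0.0, 1.0]]}
scene shield_grip [([200.0, 146.0, 235.0, 186.0], 0.6)]
scene rack [([195.0, 167.0, 248.0, 191.0], 0.63)]
scene slot_mouth [([297.0, 220.0, 356.0, 260.0], 0.58)]
scene basket_grip [([252.0, 187.0, 312.0, 238.0], 0.59)]
scene tub_rim [([326.0, 211.0, 439.0, 308.0], 0.78), ([239.0, 182.0
[... 190 characters left out ...]
.0, 231.0], 0.93)]
{'clock': 0.9, 'joints': array([-1.34661733e+00,  2.99884546e-01,  1.52101399e+00, -3.70912176e-05,
        1.32073365e+00, -6.65898799e-02]), 'qd': array([-1.33255973e-03,  9.74294821e-05,  1.43979246e-04, -2.64522142e-04,
       -1.40604698e-03, -7.11382530e-04]), 'effort': array([-2.13442741e-03, -5.31658387e+01, -3.52913833e+01,  7.08208792e-02,
        2.12625292e-02, -1.39643987e-05]), 'eef_pos': array([ 157.66647764, -526.8905096 ,  205.44813854]), 'eef_rot': array([-3.14155082e+00,  3.32270301e-05,  2.90778052e-01]), 'wrist_force': array([-0.63684734, -0.36322814, -0.91300154]), 'moment': array([0.00056895, 0.00068854, 0.00344936]), 'finger_gap': 94.02443118351691}
```

View pics/top0.png

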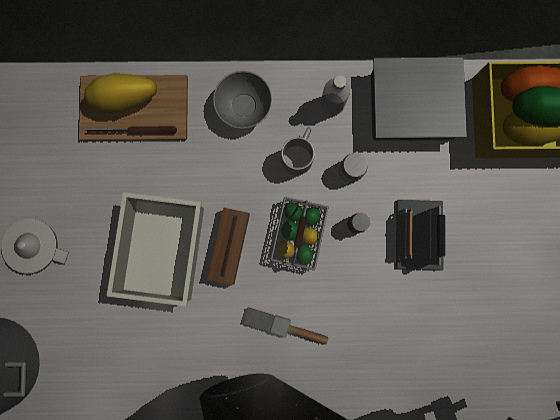

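View pics/scene0.png

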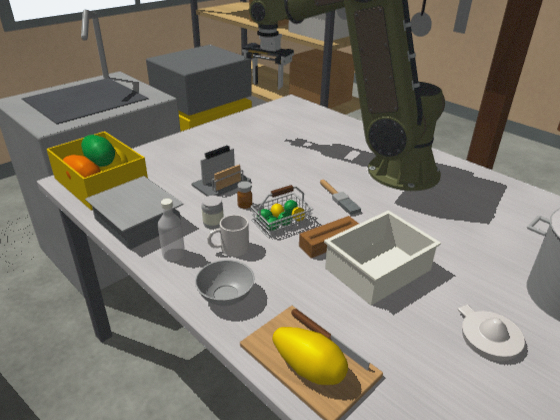

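The top view (up = +x, right = -y) shows the tub at (155,248), the block at (228,247), the basket at (296,236) with the jar at (357,224) beside it, and the rack at (418,235) with the dark shield grip at (441,238). Next I'll measure positions from the depth.

Run:
```python
from h import *
d=np.load('pics/top0_d.npy');W=pts('top',d);p=np.load('pics/top0_p.npy')
v,u=np.mgrid[0:420,0:560]
def rep(n,box,zlo,zhi,extra=None):
    m=(u>=box[0])&(u<=box[2])&(v>=box[1])&(v<=box[3])&(W[...,2]>zlo)&(W[...,2]<zhi)
    if extra is not None:m&=extra
    P=W[m]; 
    if len(P)<5: print(n,len(P));return
    (c,s,a)=cv2.minAreaRect(P[:,:2].astype(np.float32)); print(n,len(P),'rect',np.round(c,1),np.round(s,1),round(a,1),'zmed',round(float(np.median(P[:,2])),1), 'mean',P.mean(0).round(1))
tab=W[330:360,60:200,2]; print('table z',np.nanmedian(tab), np.nanmedian(W[150:180,100:250,2]), np.nanmedian(W[300:330,380:500,2]))
rep('shield bar',(420,195,455,280),95,130)
rep('rack base',(385,190,455,280),6,20)
rep('board',(385,190,455,280),55,85)
rep('block',(195,200,255,292),38,50)
rep('tub rim',(95,180,212,315),80,98)
rep('basket grip',(262,190,335,280),98,125)
rep('basket body',(255,190,335,280),35,60)
rep('jar',(340,205,378,240),65,90)
rep('mug',(275,125,320,180),75,95)
rep('can',(338,145,372,185),70,95)
# slot
m=(u>=195)&(u<=255)&(v>=200)&(v<=292)&(W[...,2]<36)
inner=cv2.erode(cv2.fillConvexPoly(np.zeros((420,560),np.uint8),cv2.convexHull(np.argwhere(((W[...,2]>38)&(W[...,2]<50)&(u>=195)&(u<=255)&(v>=200)&(v<=292)))[:,::-1].astype(np.int32)),1),np.ones((5,5)))
P=W[(inner>0)&m];print('slot deep',len(P)); 
g=p.astype(float).mean(-1)
dark=(inner>0)&(g<np.median(g[inner>0])*0.7)
if dark.sum()>5: print('dark',dark.sum(),cv2.minAreaRect(np.argwhere(dark)[:,::-1].astype(np.float32)))
if len(P)>5: print(cv2.minAreaRect(P[:,:2].astype(np.float32)),np.percentile(P[:,2],[0,50,100]))
im=p[:,:,::-1]; 
a=cv2.resize(im[190:300,195:345],None,fx=5,fy=5,interpolation=cv2.INTER_CUBIC); cv2.imwrite('pics/c1.png',a)
a=cv2.resize(im[180:290,340:460],None,fx=5,fy=5,interpolation=cv2.INTER_CUBIC); cv2.imwrite('pics/c2.png',a)
```

```text
table z -0.7089090285517159 -0.964188599377394 -1.1552812106416468
shield bar 374 rect [ 507.9 -384.9] [ 15. 130.] 87.8 zmed 115.3 mean [ 507.6 -384.   112.8]
rack base 1945 rect [ 515.7 -375. ] [200.7 144.7] 3.5 zmed 10.8 mean [ 512.9 -356.    10.9]
board 424 rect [ 509.7 -352.9] [ 65.5 128. ] 87.6 zmed 69.2 mean [ 511.1 -358.3   68.4]
block 1732 rect [495.8 110.7] [110.8 170.1] 77.9 zmed 43.0 mean [490.4  87.7  43. ]
tub rim 1796 rect [484.6 245.4] [179.  232.4] 82.2 zmed 88.9 mean [482.8 248.3  88.7]
basket grip 255 rect [517.7 -78.4] [ 14.1 108. ] 77.1 zmed 111.7 mean [517.5 -78.3 110.7]
basket body 1506 rect [517.9 -78.7] [106.1 151.4] 77.2 zmed 42.0 mean [517.8 -77.5  42.6]
jar 268 rect [ 540.5 -216.5] [40.6 39.8] 54.5 zmed 73.3 mean [ 540.7 -216.4   73.3]
mug 213 rect [698.9 -78.4] [75.2 81.1] 25.9 zmed 82.9 mean [699.1 -77.1  82.6]
can 474 rect [ 670.1 -206.4] [54.2 54.7] 55.6 zmed 78.7 mean [ 669.9 -206.1   78.7]
slot deep 1137
dark 233 ((219.608154296875, 242.67425537109375), (22.042644500732422, 62.316043853759766), 13.172553062438965)
((501.8487548828125, 121.06279754638672), (80.62156677246094, 153.884765625), 80.83647155761719) [-9.37853798 -0.24844768 35.99468691]
```

View pics/c1.png

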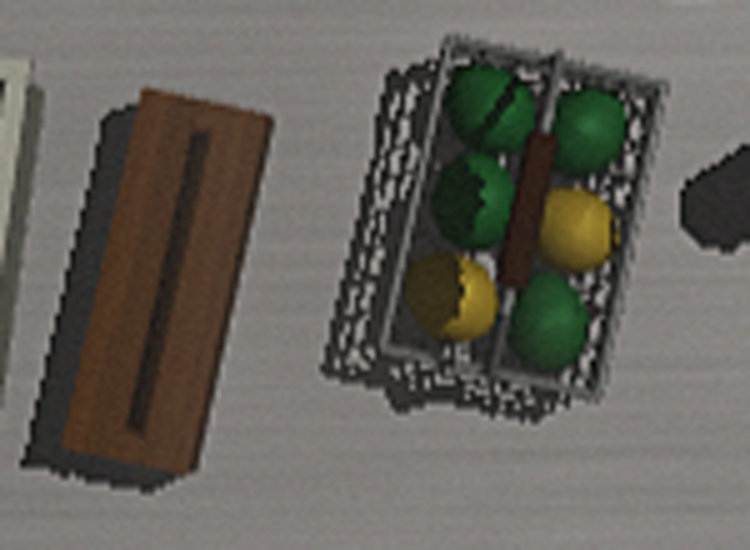

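View pics/c2.png

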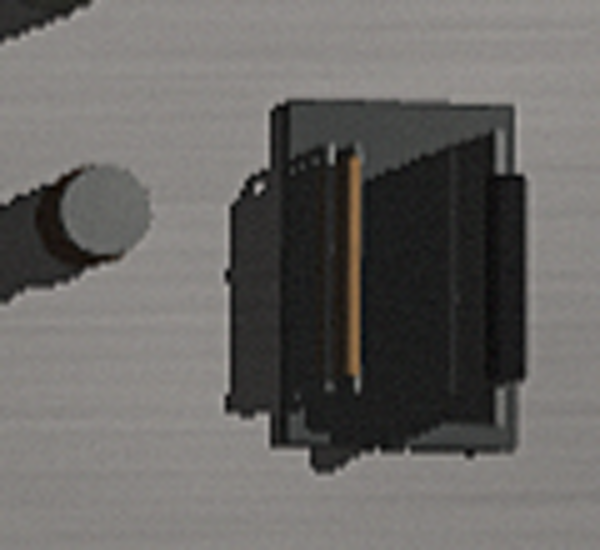

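Run:
```python
from h import *
d=np.load('pics/top0_d.npy');W=pts('top',d);p=np.load('pics/top0_p.npy').astype(int)
v,u=np.mgrid[0:420,0:560]
k=manip.calibration('top');T=np.array(k['world_from_camera'])
def ray(u,v,z):
    r=T[:3,:3]@np.array([(u-k['cx'])/k['fx'],-(v-k['cy'])/k['fy'],-1]); t=(z-T[2,3])/r[2]; return T[:3,3]+t*r
def rep(n,box,zlo,zhi):
    m=(u>=box[0])&(u<=box[2])&(v>=box[1])&(v<=box[3])&(W[...,2]>zlo)&(W[...,2]<zhi)
    nn,l,st,_=cv2.connectedComponentsWithStats(m.astype(np.uint8),connectivity=8); i=1+np.argmax(st[1:,4]); P=W[l==i]
    (c,s,a)=cv2.minAreaRect(P[:,:2].astype(np.float32)); print(n,len(P),np.round(c,1),np.round(s,1),round(a,1),'z',np.median(P[:,2]).round(1)); return l==i
rep('bar',(420,195,455,280),108,130); 
rep('board',(385,190,425,280),62,85)
mb=rep('block',(206,200,255,292),38,50)
rep('bgrip',(262,190,335,280),98,125)
# slot: dark within block, plus z
hull=cv2.fillConvexPoly(np.zeros((420,560),np.uint8),cv2.convexHull(np.argwhere(mb)[:,::-1].astype(np.int32)),1)
inn=cv2.erode(hull,np.ones((7,7)))>0
g=p.sum(-1); dk=inn&(g<0.68*np.median(g[inn])); 
nn,l,st,ce=cv2.connectedComponentsWithStats(dk.astype(np.uint8),connectivity=8); i=1+np.argmax(st[1:,4]);print(st[i],ce[i])
P=np.array([ray(x,y,44) for y,x in np.argwhere(l==i)]);(c,s,a)=cv2.minAreaRect(P[:,:2].astype(np.float32));print('slot',c,s,a,P.mean(0))
# scene check
ds=np.load('pics/scene0_d.npy');W=pts('scene',ds)
rep('sc bar',(190,135,240,192),106,130)
rep('sc block',(290,210,362,262),40,52)
rep('sc bgrip',(250,175,315,240),98,125)
rep('sc tub',(320,205,445,312),85,98)
```

```text
bar 289 [ 508.3 -384.9] [15.  87.4] 87.8 z 116.3
board 160 [ 515.1 -328.1] [ 7.3 99.7] 88.0 z 69.8
block 1707 [490.5  86.7] [ 60.7 170.1] 77.4 z 43.0
bgrip 255 [517.7 -78.4] [ 14.1 108. ] 77.1 z 111.7
[220 231  12  45 114] [225.63157895 255.95614035]
slot (473.4425048828125, 89.43055725097656) (7.48451566696167, 102.72227478027344) 77.45947265625 [466.94039104  90.98691986  44.        ]
sc bar 125 [ 511.9 -384.4] [21.6 95.4] 85.6 z 114.8
sc block 667 [495.1  87. ] [ 63.5 175.5] 78.0 z 43.0
sc bgrip 180 [524.9 -77.2] [ 18.9 105.7] 81.3 z 108.2
sc tub 1074 [487.8 244.9] [181.9 238.6] 82.3 z 88.8
```

```bash
python3 -m inch '{"grip":[1,1,1,0.2,0.2,0.2,0.2,0.2,0.2,0.2],"travel":[[5,2,0],[11,4.5,0],[17,7,0],[23,9.5,0],[29,11.8,0],[35.03,14.19,0],[35.03,14.19,0],[35.03,14.19,-3],[35.03,14.19,-6],[35.03,14.19,-6]],"turn":[[0,0,-4],[0,0,-9],[0,0,-14],[0,0,-18.9],[0,0,-18.9],[0,0,-18.9],[0,0,-18.9],[0,0,-18.9],[0,0,-18.9],[0,0,-18.9]]}' 20
python3 - <<'E'
from h import *
shot('top','t1.png')
E
```

```text
clock: 2.15
eef_pos: [506.7, -384.8, 143.5]
eef_rot: [-3.139, 0.003, -0.04]
wrist_force: [0.5, -0.2, 0.3]
finger_gap: 56.1
```

View pics/t1.png

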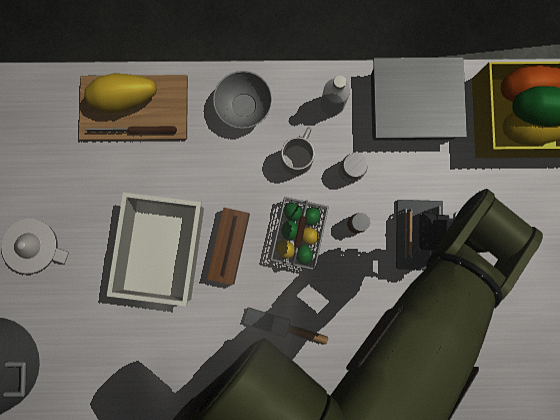

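The gripper is above the rack at (440,230) and nothing has shifted. Next I descend and close on the grip bar.

```bash
python3 -m inch '{"grip":[0.2,0.2,0.2,0.2,-1,-1,-1,-1,-1,-1],"travel":[[0.1,0,-2],[0.1,0,-4],[0.1,0,-5.4],[0.1,0,-5.4],[0.1,0,-5.4],[0.1,0,-5.4],[0.1,0,-5.4],[0.1,0,-5.4],[0.1,0,-5.4],[0.1,0,-5.4]],"turn":[[0,0,0],[0,0,0],[0,0,0],[0,0,0],[0,0,0],[0,0,0],[0,0,0],[0,0,0],[0,0,0],[0,0,0]]}' 30
```

```text
clock: 3.45
eef_pos: [508.4, -385.4, 91.6]
eef_rot: [-3.141, 0.001, -0.04]
wrist_force: [-0.4, 0.0, -0.3]
finger_gap: 13.9
```

```bash
python3 -m inch '{"grip":[-1,-1,-1,-1,-1,-1,-1,-1],"travel":[[0,0,1],[0,0,3],[0,0,6],[0,0,9],[0,0,12],[0,0,15],[0,0,16],[0,0,16]],"turn":[[0,0,0],[0,0,0],[0,0,0],[0,0,0],[0,0,0],[0,0,0],[0,0,0],[0,0,0]]}'
python3 - <<'E'
from h import *
shot('scene','s2.png')
E
```

```text
clock: 4.45
eef_pos: [508.4, -385.4, 251.5]
eef_rot: [-3.141, 0.001, -0.04]
wrist_force: [0.5, 0.2, -2.9]
finger_gap: 13.9
```

View pics/s2.png

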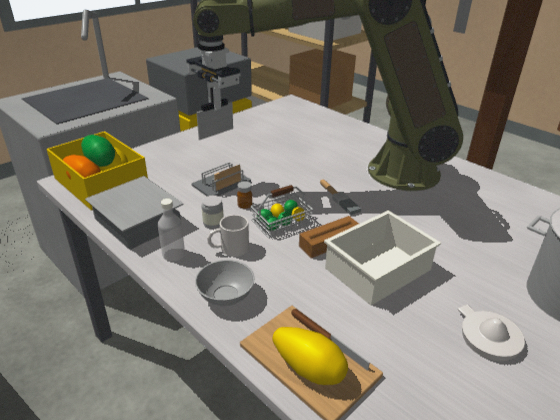

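The shield is held level at (215,122) and the rack is unmoved. Next I carry it to above the slot.

```bash
python3 -m inch '{"grip":[-1,-1,-1,-1,-1,-1,-1,-1,-1,-1],"travel":[[0,3,0],[0,9,0],[-0.5,15,0],[-0.8,21,0],[-1,27,0],[-1.3,33,0],[-1.6,39,0],[-1.79,44,0],[-1.79,47.19,0],[-1.79,47.19,0]],"turn":[[0,0,0],[0,0,-1],[0,0,-2],[0,0,-4],[0,0,-6],[0,0,-8],[0,0,-9],[0,0,-10],[0,0,-10.3],[0,0,-10.3]]}'; python3 -m inch '{"grip":[-1,-1,-1,-1,-1],"travel":[[0,0,-2],[0,0,-5],[0,0,-7.5],[0,0,-7.5],[0,0,-7.5]],"turn":[[0,0,0],[0,0,0],[0,0,0],[0,0,0],[0,0,0]]}'
```

```text
clock: 5.75
eef_pos: [489.7, 88.3, 249.3]
eef_rot: [-3.141, 0.004, -0.217]
wrist_force: [0.1, 0.4, -2.9]
finger_gap: 13.6
clock: 6.38
eef_pos: [490.1, 87.9, 175.1]
eef_rot: [-3.141, 0.003, -0.217]
wrist_force: [0.1, 0.5, -0.8]
finger_gap: 13.6
```

Run:
```python
from h import *
p,d=shot('top','t3.png');q,ds=shot('scene','s3.png')
a=cv2.resize(p[190:300,160:310,::-1],None,fx=5,fy=5);cv2.imwrite('pics/t3c.png',a)
a=cv2.resize(q[130:280,250:400,::-1],None,fx=4,fy=4);cv2.imwrite('pics/s3c.png',a)
s=manip.read_state();print(s['eef_pos'],s['eef_rot'])
```

```text
[490.19449597  88.07885174 175.3525939 ] [-3.14043385e+00  2.20391769e-03 -2.16936861e-01]
```

View pics/t3c.png

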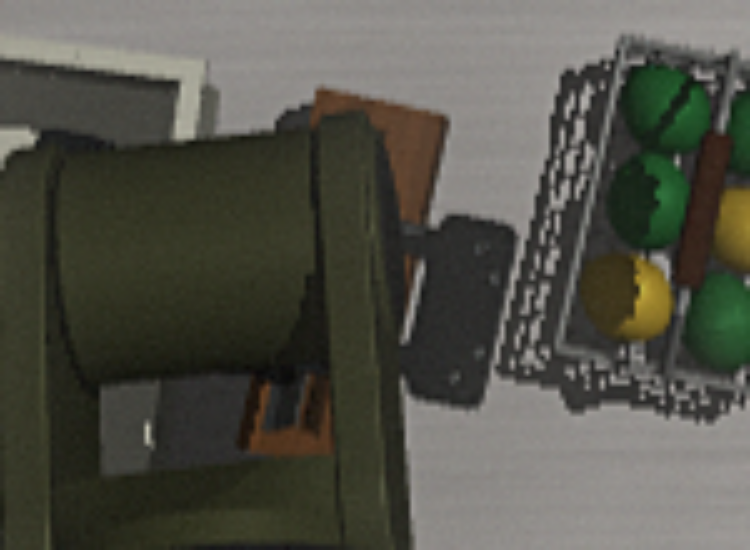

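View pics/s3c.png

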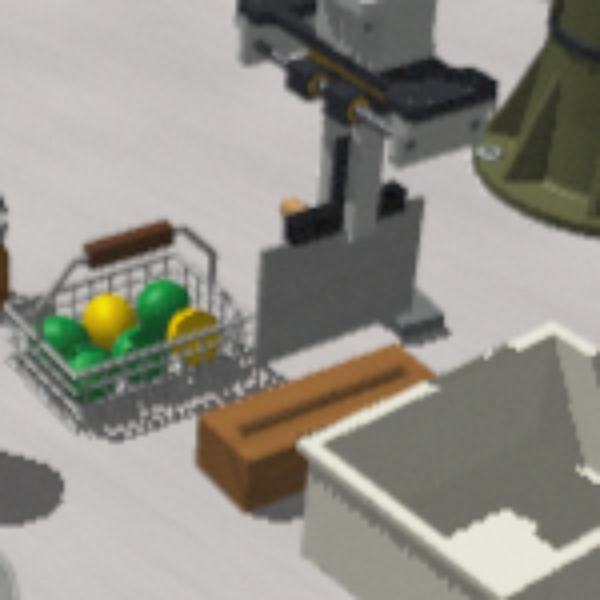

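Run:
```python
from h import *
k=manip.calibration('scene');T=np.array(k['world_from_camera'])
def ray(u,v,z):
    r=T[:3,:3]@np.array([(u-k['cx'])/k['fx'],-(v-k['cy'])/k['fy'],-1]); t=(z-T[2,3])/r[2]; return (T[:3,3]+t*r).round(1)
f=lambda a,b:(250+(a)/4,130+b/4)
for n,pt,z in [('slotA',(240,432),44),('slotB',(408,372),44),('shA',(258,362),95.5),('shB',(415,300),95.5)]:
    print(n,ray(*f(*pt),z))
W=pts('scene',np.load('pics/s3_d.npy')); v,u=np.mgrid[0:420,0:560]
m=(u>315)&(u<355)&(W[...,2]>110)&(W[...,2]<160)&(v>190)&(v<222)&(W[...,1]>50)&(W[...,1]<130); P=W[m]
# shield-front plane
q=np.polyfit(P[:,0],P[:,1],1);r=P[:,1]-np.polyval(q,P[:,0]);P=P[abs(r)<5];q=np.polyfit(P[:,0],P[:,1],1)
print(len(P),'yaw',np.degrees(np.arctan(q[0])),'y at x=490:',np.polyval(q,490),'front face; minus 2.05 = centre')
A=np.c_[P[:,0],P[:,2],np.ones(len(P))];print('y=ax+bz+c',np.linalg.lstsq(A,P[:,1],rcond=None)[0])
# slot: profile across the block from top cam initial
for c,fn in (('top','top0'),('scene','scene0')):
    W=pts(c,np.load(f'pics/{fn}_d.npy'));p=np.load(f'pics/{fn}_p.npy').astype(float).sum(-1)
    th=np.radians(-12.6);o=np.array([490.5,86.7]) if c=='top' else np.array([495,87.])
    D=W[...,:2]-o;a=D@[np.cos(th),np.sin(th)];b=D@[-np.sin(th),np.cos(th)]
    for aa in(-50,-25,0,25,50):
        m=(abs(a-aa)<12)&(abs(b)<27)&(abs(W[...,2]-43)<25)
        w=np.clip(np.median(p[m])*0.8-p[m],0,None); print(c,aa,'b slot',(w*b[m]).sum()/w.sum(),w.sum())
    m=(abs(b)<3)&(abs(a)<85)&(W[...,2]>15)
    dk=a[m][p[m]<0.75*np.median(p[(abs(b)<25)&(abs(a)<80)])];print('a range',dk.min(),dk.max())
```

```text
slotA [564.1  73.5  44. ]
slotB [427.7 106.9  44. ]
shA [551.5  74.3  95.5]
shB [417.5  98.3  95.5]
571 yaw -12.202182623317427 y at x=490: 90.76091192282863 front face; minus 2.05 = centre
y=ax+bz+c [-2.16608856e-01  9.79790348e-03  1.95578658e+02]
top -50 b slot 0.9976452224023018 415.4000000000002
top -25 b slot 0.837031333854807 400.39999999999986
top 0 b slot 1.2222727785147671 348.4000000000002
top 25 b slot 1.137713333805015 351.0000000000001
top 50 b slot 1.5878236821245126 283.8000000000002
a range -70.49760889536805 69.23472634340278
scene -50 b slot -4.301438397182984 823.2000000000003
scene -25 b slot -4.335333704220441 798.8000000000004
scene 0 b slot -4.652737393909202 900.4000000000004
scene 25 b slot -4.257907686623343 991.8000000000005
scene 50 b slot 4.46237191797234 1105.0
a range -58.8414187583586 84.97478069172732
```

Run:
```python
from h import *
p=np.load('pics/s3_p.npy')
a=cv2.resize(p[170:250,300:372,::-1],None,fx=8,fy=7.5,interpolation=cv2.INTER_CUBIC)
k=manip.calibration('scene');Ti=np.linalg.inv(np.array(k['world_from_camera']))
def pr(x):
    c=Ti@np.r_[x,1];return k['cx']+k['fx']*c[0]/-c[2],k['cy']-k['fy']*c[1]/-c[2]
def mark(x,col):
    u,v=pr(x);cv2.circle(a,(int((u+.5-300)*8),int((v+.5-170)*7.5)),3,col,-1)
th=-.217;e=np.array([np.cos(th),np.sin(th),0])
for s in(-65,65):
    for z in(95.7,185.7): mark(np.array([490.1,88,z])+s*e,(0,0,255))
for s in(-69.5,69.5): mark(np.array([490.5,87,44])+s*e,(0,255,0))
cv2.imwrite('pics/s3z.png',a)
```

```text
(no output)
```

View pics/s3z.png

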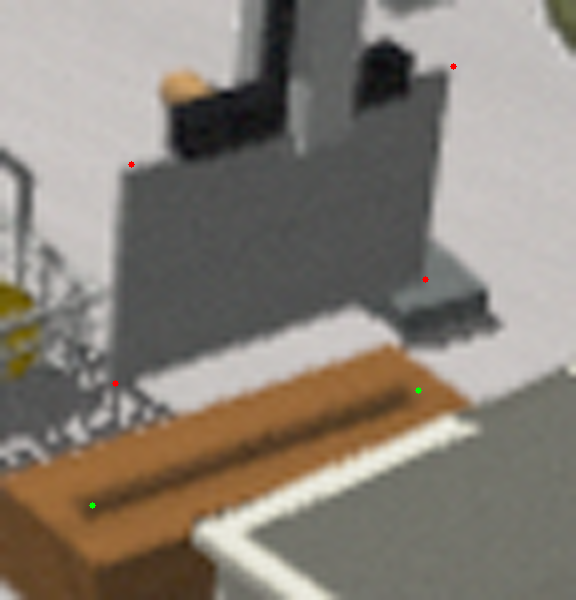

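The offsets between the projected and seen positions are the same for the shield and the slot, about (-7,+5) zoomed pixels, so they are aligned. I'll insert it now.

```bash
python3 -m inch '{"grip":[-1,-1,-1,-1,-1,-1],"travel":[[0,0,-2],[0,0,-4],[0,0,-5],[0,0,-5.5],[0,0,-6],[0,0,-6]],"turn":[[0,0,0],[0,0,0],[0,0,0],[0,0,0],[0,0,0],[0,0,0]]}'; python3 -m inch '{"grip":[-1,-1,-1,-1,-1,-1],"travel":[[0,0,-0.5],[0,0,-1],[0,0,-1.5],[0,0,-2],[0,0,-2.3],[0,0,-2.3]],"turn":[[0,0,0],[0,0,0],[0,0,0],[0,0,0],[0,0,0],[0,0,0]]}'
```

```text
clock: 7.22
eef_pos: [490.2, 88.1, 115.4]
eef_rot: [-3.14, 0.002, -0.217]
wrist_force: [-0.4, -0.1, -3.1]
finger_gap: 13.6
clock: 7.98
eef_pos: [490.1, 88.1, 92.2]
eef_rot: [-3.141, 0.003, -0.217]
wrist_force: [-0.4, -0.1, -2.8]
finger_gap: 13.8
```

```bash
python3 -m inch '{"grip":[-1,-1,-1],"travel":[[0,0,-0.1],[0,0,-0.2],[0,0,-0.25]],"turn":[[0,0,0],[0,0,0],[0,0,0]]}'
```

```text
clock: 8.35
eef_pos: [490.4, 88.3, 91.5]
eef_rot: [-3.14, 0.002, -0.217]
wrist_force: [-13.1, -0.9, 24.2]
finger_gap: 14.2
```

It is seated, with a 24 N reaction at the expected depth. Next I release, rise and check.

```bash
python3 -m inch '{"grip":[-0.4,-0.4,-0.4,-0.4,-0.4,-0.4,-0.4,-0.4],"travel":[[0,0,0],[0,0,0],[0,0,0],[0,0,1],[0,0,3],[0,0,7],[0,0,12],[0,0,16]],"turn":[[0,0,0],[0,0,0],[0,0,0],[0,0,0],[0,0,0],[0,0,0],[0,0,0],[0,0,0]]}'; python3 -m inch '{"grip":[0,0,0.2,0.2,0.2,0.2],"travel":[[0,-4,0],[0.8,-10,0],[1.5,-14,0],[2.75,-16.65,0],[2.75,-16.65,0],[2.75,-16.65,0]],"turn":[[0,0,0],[0,0,0],[0,0,0],[0,0,-0.4],[0,0,-0.4],[0,0,-0.4]]}'
python3 - <<'E'
from h import *
p,d=shot('top','t4.png');q,ds=shot('scene','s4.png')
W=pts('top',d);v,u=np.mgrid[0:420,0:560]
def rep(n,W,box,zlo,zhi):
    m=(u>=box[0])&(u<=box[2])&(v>=box[1])&(v<=box[3])&(W[...,2]>zlo)&(W[...,2]<zhi)
    nn,l,st,_=cv2.connectedComponentsWithStats(m.astype(np.uint8),connectivity=8); i=1+np.argmax(st[1:,4]); P=W[l==i]
    (c,s,a)=cv2.minAreaRect(P[:,:2].astype(np.float32)); print(n,len(P),np.round(c,1),np.round(s,1),round(a,1),'z',np.median(P[:,2]).round(1))
rep('bar',W,(205,195,260,292),104,130);rep('tub',W,(95,180,205,315),80,98)
W=pts('scene',ds);rep('sc bar',W,(290,180,370,250),104,130);rep('sc bgrip',W,(250,175,315,240),98,125)
cv2.imwrite('pics/s4c.png',cv2.resize(q[130:280,230:430,::-1],None,fx=4,fy=4))
E
```

```text
clock: 9.35
eef_pos: [490.4, 88.3, 254.3]
eef_rot: [-3.139, -0.0, -0.217]
wrist_force: [0.2, 0.1, -0.4]
finger_gap: 28.1
clock: 10.1
eef_pos: [517.7, -77.6, 254.5]
eef_rot: [-3.139, -0.0, -0.224]
wrist_force: [0.1, -0.7, -0.4]
finger_gap: 56.4
bar 292 [487.1  87.8] [14.6 94.4] 77.5 z 116.8
tub 1802 [484.4 246. ] [179.8 232.3] 82.3 z 88.9
sc bar 205 [495.3  89.4] [17.  90.6] 77.5 z 114.9
sc bgrip 176 [524.6 -78.2] [ 20.8 106.3] 76.9 z 108.1
```

View pics/s4c.png

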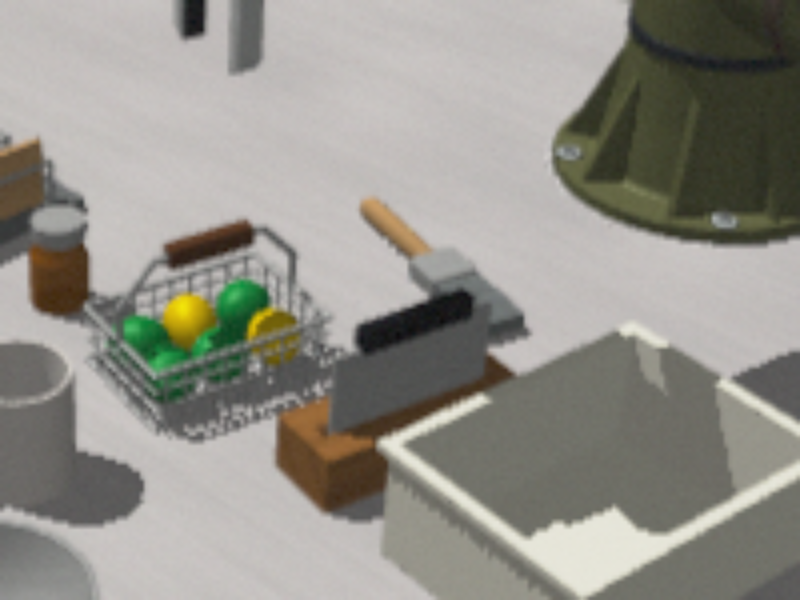

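View pics/t4.png

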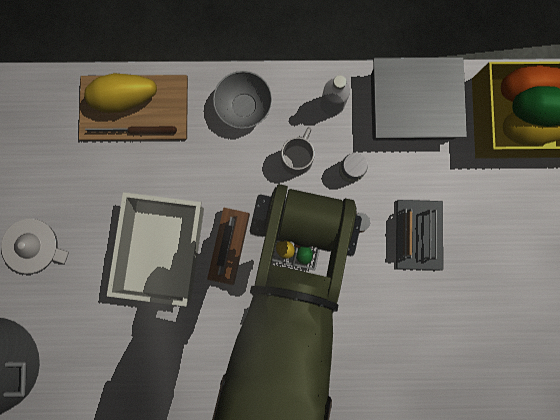

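The shield stands upright in the slot, with its grip at zoomed (415,320). Its top is at about 117 mm against 118 expected, so it is seated. The tub hasn't moved. Next is the basket handle.

```bash
python3 - <<'E'
from h import *
W=pts('top',np.load('pics/top0_d.npy'));S=W[198:275,265:330].reshape(-1,3);q=S@np.array([0,0,1])
D=S[:,:2]-[517.7,-78.4];b=D@[-np.sin(-.226),np.cos(-.226)];a=D@[np.cos(-.226),np.sin(-.226)]
for lo,hi in((10,20),(20,35),(-20,-10),(-35,-20)): m=(b>lo)&(b<hi)&(abs(a)<12);print(lo,hi,np.nanmax(q[m]))
E
python3 -m inch '{"grip":[0.2,0.2,0.2,0.2,0.2],"travel":[[0,-0.05,-4],[0,-0.05,-8],[0,-0.05,-11],[0,-0.05,-13],[0,-0.05,-13]],"turn":[[0,0,0],[0,0,0],[0,0,0],[0,0,0],[0,0,0]]}'
```

```text
10 20 47.05520285668035
20 35 50.44340109086943
-20 -10 46.9202291832587
-35 -20 48.90043214130674
clock: 10.82
eef_pos: [517.1, -76.9, 123.7]
eef_rot: [-3.139, 0.002, -0.222]
wrist_force: [-0.1, 0.8, 0.5]
finger_gap: 56.3
```

```bash
python3 -m inch '{"grip":[0.2,0.2,0.2,-1,-1,-1,-1,-1,-1,-1],"travel":[[0.05,-0.12,-2],[0.05,-0.12,-3.7],[0.05,-0.12,-3.7],[0.05,-0.12,-3.7],[0.05,-0.12,-3.7],[0.05,-0.12,-3.7],[0.05,-0.12,-3.7],[0.05,-0.12,-3.7],[0.05,-0.12,-3.7],[0.05,-0.12,-3.7]],"turn":[[0,0,0],[0,0,0],[0,0,0],[0,0,0],[0,0,0],[0,0,0],[0,0,0],[0,0,0],[0,0,0],[0,0,0]]}' 45
```

```text
clock: 12.08
eef_pos: [517.5, -78.2, 86.7]
eef_rot: [-3.139, 0.002, -0.222]
wrist_force: [-0.8, -1.3, 0.0]
finger_gap: 13.7
```

```bash
python3 -m inch '{"grip":[-1,-1,-1,-1,-1,-1,-1,-1,-1,-1],"travel":[[0,0,0.5],[0,0,1.5],[0,0,3.5],[0,0,6],[0,0,9],[0,0,12],[0,0,15],[0,0,17],[0,0,18],[0,0,18]],"turn":[[0,0,0],[0,0,0],[0,0,0],[0,0,0],[0,0,0],[0,0,0],[0,0,0],[0,0,0],[0,0,0],[0,0,0]]}'
python3 - <<'E'
from h import *
q,ds=shot('scene','s5.png')
E
```

```text
clock: 13.32
eef_pos: [517.5, -78.2, 266.9]
eef_rot: [-3.139, 0.002, -0.222]
wrist_force: [0.3, -0.5, -5.8]
finger_gap: 13.5
```

View pics/s5.png

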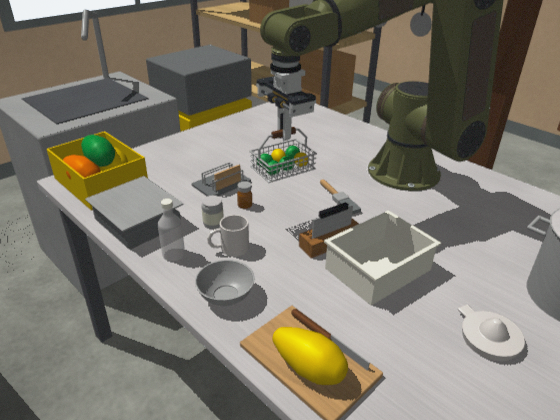

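The basket hangs level from the gripper at (283,158), foot about 180 mm up against the shield top at 118 mm. Next I carry it across to the tub.

```bash
python3 -m inch '{"grip":[-1,-1,-1,-1,-1,-1,-1,-1,-1,-1],"travel":[[0,1.5,0],[-0.5,5,0],[-1,9,0],[-1.4,13,0],[-1.9,17,0],[-2.4,21,0],[-2.8,25,0],[-3,28.5,0],[-3.3,31,0],[-3.3,32.4,0]],"turn":[[0,0,0],[0,0,0.5],[0,0,1],[0,0,2],[0,0,3],[0,0,3.5],[0,0,4],[0,0,4.5],[0,0,5],[0,0,5]]}'
```

```text
clock: 14.62
eef_pos: [483.4, 247.5, 265.5]
eef_rot: [-3.14, 0.004, -0.133]
wrist_force: [0.6, -0.7, -5.0]
finger_gap: 13.4
```

```bash
python3 -m inch '{"grip":[-1,-1,-1,-1,-1,-1,-1],"travel":[[0.1,-0.15,-1],[0.1,-0.15,-3],[0.1,-0.15,-4.5],[0.1,-0.15,-5.5],[0.1,-0.15,-5.8],[0.1,-0.15,-5.8],[0.1,-0.15,-5.8]],"turn":[[0,0,0],[0,0,0],[0,0,0],[0,0,0],[0,0,0],[0,0,0],[0,0,0]]}'
python3 - <<'E'
from h import *
p,d=shot('top','t6.png');q,ds=shot('scene','s6.png')
cv2.imwrite('pics/s6c.png',cv2.resize(q[130:310,280:460,::-1],None,fx=3.3,fy=3.3))
cv2.imwrite('pics/t6c.png',cv2.resize(p[150:320,80:280,::-1],None,fx=3.5,fy=3.5))
v,u=np.mgrid[0:420,0:560]
def rep(n,W,box,zlo,zhi):
    m=(u>=box[0])&(u<=box[2])&(v>=box[1])&(v<=box[3])&(W[...,2]>zlo)&(W[...,2]<zhi)
    P=W[m]; (c,s,a)=cv2.minAreaRect(P[:,:2].astype(np.float32)); print(n,len(P),np.round(c,1),np.round(s,1),round(a,1))
rep('basket rim (sc)',pts('scene',ds),(300,150,440,300),160,175)
rep('tub rim (top)',pts('top',d),(95,180,206,315),82,97)
rep('tub rim (sc)',pts('scene',ds),(322,205,445,312),84,97)
rep('bar (top)',pts('top',d),(212,195,260,292),106,119)
s=manip.read_state();print(s['clock'],s['eef_pos'],s['eef_rot'],s['wrist_force'])
E
```

```text
clock: 15.5
eef_pos: [484.7, 246.0, 208.0]
eef_rot: [-3.139, 0.003, -0.133]
wrist_force: [-0.0, -0.5, -5.3]
finger_gap: 13.6
basket rim (sc) 711 [489.4 247.6] [107.4 157.1] 82.8
tub rim (top) 1151 [484.6 245.2] [178.8 231.9] 82.2
tub rim (sc) 923 [482.9 210.9] [249.6 240.3] 82.4
bar (top) 249 [499.2  85.6] [ 14.6 108.5] 77.5
15.6 [484.5725831  246.02455872 207.91510586] [-3.13953956  0.00331097 -0.13283626] [-0.24249305  0.37521011 -5.24169131]
```

View pics/s6c.png

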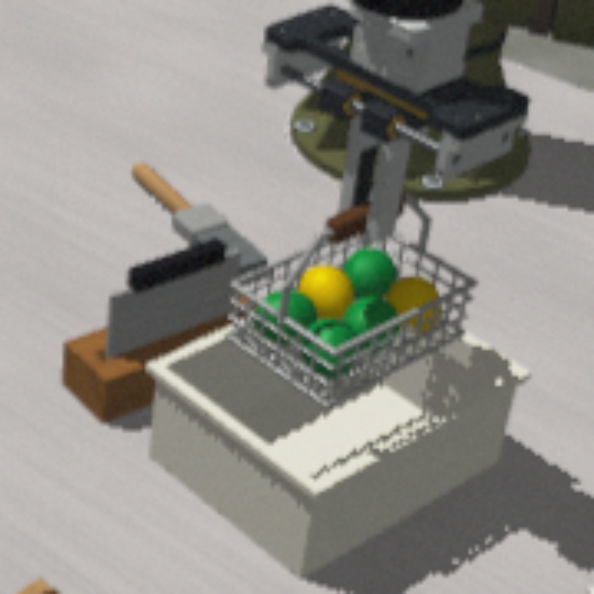

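View pics/t6c.png

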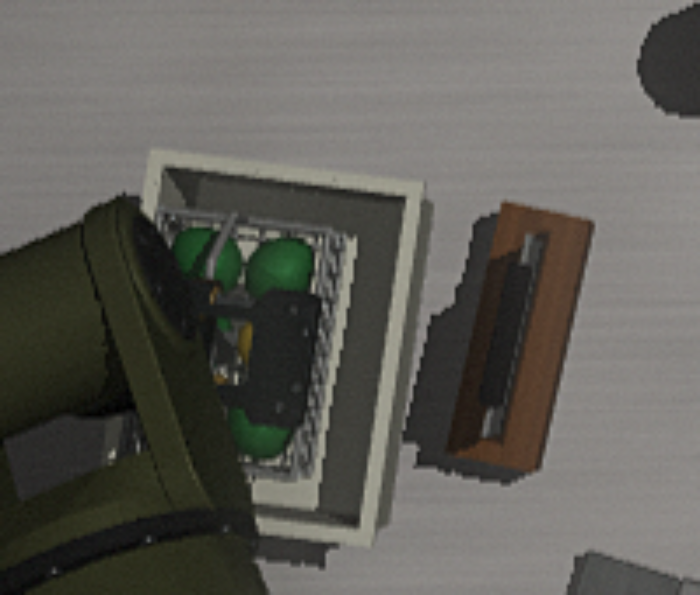

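The basket is level and centred over the tub. It measures within about 3 mm and 0.5° of the tub in the same camera, with its foot about 31 mm above the rim. The shield and tub are undisturbed, so I'm handing in.

Run:
```python
from h import *
print(manip.sign_off())
```

```text
the job is handed in; nothing more can be done
None
```

The job is done and handed in at about 15.6 s, with the arm still holding the basket over the tub.

- **Shield:** I moved it from the rack into the slot and pushed until it met 24 N at the expected depth, then let go. Its top edge measured about 117 mm against the 118 mm expected when fully seated, and the last pictures show it upright in the block.
- **Basket:** I lifted it by its handle and carried it over the shield with its underside about 180 mm up. It is now held level, about 31 mm above the rim. It sits within about 3 mm of the tub's centre, and the long sides line up within about 0.5°.
- **Tub:** it measured in the same place, within 1 mm, at the start and at the end.

**Checks that disagreed:**
- The scene camera read 3–7 mm farther in x than the top camera. I aligned things by comparing them within one camera.
- In the final check, the scene-camera tub fit and the top-camera shield fit came out the wrong size. I think they picked up neighbouring objects, so I judged those two by the pictures and the earlier measurements.

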